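# Centre the cupcake on its display stand

### The job

The iced cupcake has been left off-centre, near the edge of its little cake stand. Push it gently with the fingertips until it stands upright in the middle of the stand's plate; it is wobbly, so light taps low on its side are best. Do not pinch, lift, tip or knock off the cupcake, do not shift the stand, and leave everything else on the counter where it is, the bun on the other stand included.

Things in the scene. Friction and masses are not known exactly. Their poses are not given: they have to be found in the camera images.
- cupcake: iced cupcake: brown pleated case, pointed cream swirl; round, 62 mm tall, 77 to 154 g, wobbly. Foot only 40 mm across; widest, 60 mm across, 19 to 24 mm above the foot; narrows to the tip. Slides when pushed at its widest part or below, may topple when pushed from about 28 mm above the foot upwards. Origin: centre of the foot's underside, z up. Starts 22 to 33 mm off the plate's centre, in any direction
- stand: the cake stand that carries the cupcake: white ceramic, round, flat plate 100 mm across (9 mm thick at its edge) without a rim, its top 60 mm above the counter, on a slim stem with a 90 mm foot; 0.75 kg, stands loose. Origin: centre of the underside of its foot, z up; the plate's centre is 60 mm straight above it
- other_stand: a second cake stand of the same size and look, carrying the bun; leave alone. Origin: centre of the underside of its foot
- bun: round flat golden bun with seeds, 70 mm across, 38 mm tall, on the middle of the second stand; leave alone. Origin: centre of its underside
- jar: off-white jar with a steel lid, 58 mm across, 85 mm tall, between the two stands; leave alone. Origin: centre of its underside
- card_holder: blank black card 62 mm wide on a wire with a round wooden foot 42 mm across, 109 mm tall in all; leave alone. Origin: centre of its underside
- cup: open cardboard-brown cup, 78 mm across the rim, 90 mm tall, at the right; leave alone. Origin: centre of its underside
- tongs: steel pastry tongs lying flat at the left, about 245 mm long along their x axis (from 95 mm behind to 155 mm ahead of the origin), 80 mm wide at the jaws, 12 mm tall; leave alone. Origin: on their mid-line at counter height
- roll: small squarish bread roll, 50 x 52 mm, 34 mm tall, on the counter between the stands, nearer to the robot; leave alone. Origin: centre of its underside
Mind the look-alikes: they are no part of the job. Leave any red look-alike of the cupcake alone.

How it is judged:
By the outcome, as a careful person would: the job done as asked, in the order asked, and still so for the second after the job is handed in, with the robot touching nothing.
It also fails if it takes over 45 s, if anything falls off the work surface, if the arm or the gripper's body presses on something with over 40 N, if the wrist force passes 120 N, or if a joint passes its speed limit or range.

### The arm

A 6-joint arm with a two-finger parallel gripper is mounted at the origin on the work surface. World frame = base frame: x ahead of the robot, y to its left, z up, the work surface at z = 0. Lengths are in m, angles in rad, forces in N, time in s.
With the tool pointing down it reaches from about 0.275 to 0.85 m from the base axis. Payload 19 kg.
Tool frame: the origin (TCP) lies at the very end of the fingers, on their centre line; the grasp point (between the pads) lies 19 mm behind it (r.grasp_offset is the distance from the TCP to the grasp point, in m); z points along the fingers, y is the direction in which the jaws open and shut (so a half turn about z gives the same grasp; the last joint's range is limited). The gripper opens to 85 mm and grips with 20 to 120 N. Pads are 22 mm wide; open, the fingers measure 114 mm over their backs; the gripper's body (76 mm by 85 mm) begins 54 mm behind the grasp point. The pads swing forward as they close: fully open they stand 13 mm farther back than shut.
Start: joints at [1.091, 0.15, 1.437, -0, 1.554, -0.134], TCP at [0.195, 0.541, 0.203] pointing down, gripper open.
Joint ranges: [-2.8, 2.8], [-0.68, 2.1], [0.12, 2.68], [-1.39, 4.53], [0.16, 2.79], [-2.81, 2.81]. Speed limits (rad/s): [1.89, 1.89, 2.22, 3.01, 3.01, 3.01].

### API

Orientations are given as a unit quaternion [x, y, z, w].
In Python, from station import r, camera, camera_model gives the robot as it stands.
- The arm moves only by the tool play_rows, never from a script. Its argument "increments" is a list of rows, each an object of numbers: "dx", "dy", "dz": the shift along the tool's x, y, z scaled (see below); "ax", "ay", "az": the turn, a rotation vector about the tool's x, y, z scaled (see below); "fingers": the opening, from 0 (shut) to 1 (fully open). In form: [{"dx": .., "dy": .., "dz": .., "ax": .., "ay": .., "az": .., "fingers": ..}, ...]. A call has 1 to 20 rows; each row is the pose to reach, as a shift and turn from the pose commanded when the call began, along the tool's axes at that moment; what a row does not reach only later rows make up. The controller multiplies each number of a shift by 300 mm and each number of a turn by pi/4 rad. A row lasts 1/12 s, in which the tool goes at most 41.7 mm and 7.16 degrees, less where a joint would pass 70% of its speed; a pose out of reach is approached as far as the arm can. A call with a number of a shift or a turn outside -1 to 1 is refused whole. A call with a gripper value outside its range is refused whole. The fingers move at their own pace and stop on an object; "force" is the grip in N (left out, the last holds). Time passes only in rows, so rows that repeat a pose let the fingers close. It gives the time, the measured TCP pose, the force and the opening at its end, in the units of the state.
- r.observe(): the state, without advancing time (a new reading comes with each control period).
- camera(name): name is "scene" or "top"; returns the picture (400x640x3 uint8, red, green, blue); there is no depth.
- camera_model(name): a dict with "fov_y" (degrees; the focal length in pixels is half the picture's height over the tangent of half this angle, whatever the lens; pixels are square), "cx", "cy" (the principal point, pixels), "R" (3x3) and "t" (3): a world point X has camera coordinates R X + t. Camera axes: x right, y down, z forward; pixel columns grow to the right and rows downward; lengths in m; the calibration is good to about 2 mm. A picture is of the moment at which its call begins. camera_model takes no time and is no camera call.
- r.hand_in(): hands the job in, once; it reports no verdict.
The state is a dict: "t": time; "joint_pos": joint angles; "qvel": joint speeds; "tau": joint torques, N m; "tcp_pos": TCP position; "tcp_rot": TCP orientation; "contact_force": force on the tool from outside, world axes, zero at the start; "ft_torque": the same for the moment, N m; "width": opening from 0.0 (shut) to 1.0 (fully open).
Only numpy, scipy, OpenCV 4.12 (cv2) and the standard library are available. Lean on these libraries where they do the work, as an engineer would, in place of code of your own. Each camera call takes 0.05 s, during which the arm holds its last target.

## Working session

There is one attempt and no reset: what is moved stays moved. The work goes in short steps, Python scripts to look and compute and a tool call to move; the robot and the scene stay as the last step left them, time stands still between calls to the robot, and variables do not carry over. Pictures are saved under pics/ and viewed, and the job is handed in when it is done.

Besides the shell and the picture viewer there is one more tool, called as a command line: name --argument value ..., lists and objects as JSON in quotes. play_rows: Moves the arm, as the interface text tells. Its arguments: {"type":"object","properties":{"increments":{"type":"array"},"force":{"type":"number"}},"required":["increments"]}

```bash
ls; mkdir -p pics
python3 - <<'E'
from station import r,camera,camera_model
import cv2
for n in("scene","top"):
    cv2.imwrite(f"pics/{n}0.png",camera(n)[:,:,::-1]); print(camera_model(n))
s=r.observe();print({k:s[k] for k in("t","tcp_pos","tcp_rot","width","contact_force")})
E
```

```text
pics
{'fov_y': 52.554923124359014, 'cx': 318.22002196224827, 'cy': 193.7292224684602, 'R': array([[ 0.78749611,  0.6161618 , -0.01394683],
       [ 0.48127756, -0.62892579, -0.61059337],
       [-0.38499583,  0.47412761, -0.79182146]]), 't': array([-0.43906406, -0.21420688,  1.3283127 ])}
{'fov_y': 54.05582298569387, 'cx': 314.3791635752031, 'cy': 208.03361882804177, 'R': array([[ 0.02826808, -0.9995202 ,  0.01266045],
       [-0.98576048, -0.02997476, -0.16546235],
       [ 0.16576246, -0.00780287, -0.98613484]]), 't': array([-0.03225701,  0.56007117,  0.8917616 ])}
{'t': 0.1, 'tcp_pos': array([0.19481225, 0.54074735, 0.20258672]), 'tcp_rot': array([ 1.72041154e-01,  9.85089629e-01, -4.92423563e-04, -1.48816261e-04]), 'width': 1.001518655526212, 'contact_force': array([-0.12261022, -0.21343803,  0.23906421])}
```

View pics/scene0.png

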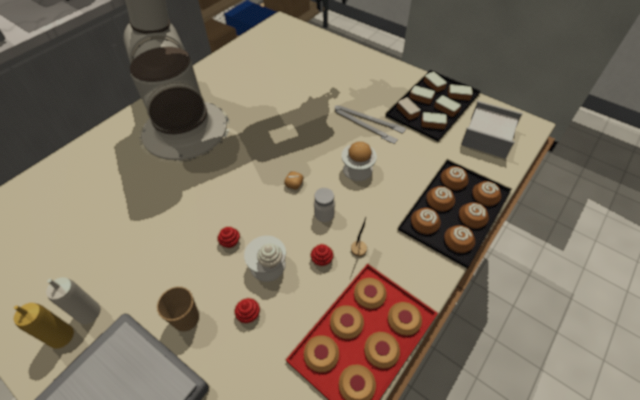

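View pics/top0.png

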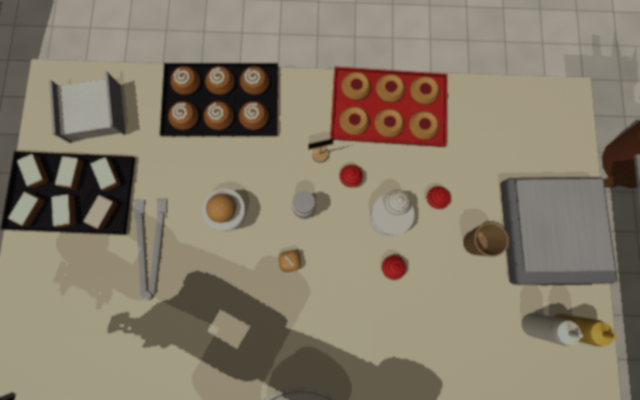

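The scene view shows the stand at (266,258) with the cream-swirl cupcake at (268,253). In the top view the stand is at (393,212) and the cupcake at about (398,203). The red look-alikes are at (351,176), (438,197) and (394,267) in the top view. The only cream one with a brown case on a white stand is at (398,203), so I'll confirm it in an enlarged crop.

Run:
```python
import cv2,numpy as np
t=cv2.imread("pics/top0.png")[165:255,345:445]; s=cv2.imread("pics/scene0.png")[220:300,220:310]
a=cv2.resize(t,(400,360),interpolation=cv2.INTER_CUBIC); b=cv2.resize(s,(400,360),interpolation=cv2.INTER_CUBIC)
cv2.imwrite("pics/crop0.png",np.hstack([a,b]))
```

```text
(no output)
```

View pics/crop0.png

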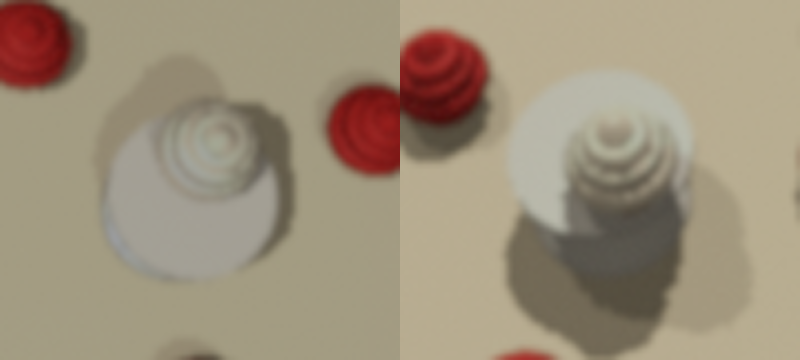

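```bash
cat > h.py <<'E'
import numpy as np,cv2
from scipy.optimize import least_squares
from station import r,camera,camera_model
def f(m): return 200/np.tan(np.radians(m["fov_y"]/2))
def ray(n,px):
    m=camera_model(n);px=np.atleast_2d(px).astype(float)
    d=np.c_[(px[:,0]-m["cx"])/f(m),(px[:,1]-m["cy"])/f(m),np.ones(len(px))]@m["R"]
    return -m["R"].T@m["t"],d
def plane(n,px,z):
    c,d=ray(n,px); return c+d*((z-c[2])/d[:,2])[:,None]
def proj(n,X):
    m=camera_model(n);Y=np.atleast_2d(X)@m["R"].T+m["t"]
    return Y[:,:2]/Y[:,2:]*f(m)+[m["cx"],m["cy"]]
def tri(pa,pb):
    A=np.zeros((3,3));b=np.zeros(3)
    for n,p in(("top",pa),("scene",pb)):
        c,d=ray(n,p);d=d[0]/np.linalg.norm(d);P=np.eye(3)-np.outer(d,d);A+=P;b+=P@c
    return np.linalg.solve(A,b)
def circ(P,R):
    g=lambda q:np.hypot(P[:,0]-q[0],P[:,1]-q[1])-R
    s=least_squares(g,P[:,:2].mean(0),loss="soft_l1",f_scale=.001);return s.x,np.abs(s.fun).mean()
E
python3 - <<'E'
from h import *
T=lambda l:np.array(l)/4+[345-.4,165-.4]
S=lambda l:np.array(l)*[90/400,80/360]+[220-.4,220-.4]
print("tip",tri(T([222,137]),S([613,118])))
# plate top edge points, top view crop & scene crop
pt=T([[105,200],[110,180],[125,148],[140,130],[278,190],[277,215],[262,245],[235,265]])
print("plate top",circ(plane("top",pt,.06),.05))
ps=S([[510,150],[520,115],[545,85],[580,73],[612,70],[650,78],[680,100],[692,125],[515,190],[545,225]])
print("plate scene",circ(plane("scene",ps,.06),.05))
ct=T([[153,140],[158,170],[180,192],[208,200],[240,192],[258,168],[263,145],[250,115],[170,115]])
print("cake top widest",circ(plane("top",ct,.0815),.03))
im=cv2.imread("pics/top0.png");print(im[212,380],im[202,397],im[230,440],im[190,376])
for n in "brown","x":pass
# others
for nm,p in(("redA",(351,176)),("redB",(438,197)),("redC",(394,267)),("cup",(488,240)),("jar",(305,204)),("roll",(289,261)),("card",(320,155))):
    print(nm,plane("top",p,.03)[0].round(3))
E
```

```text
tip [ 0.65692897 -0.14715176  0.13834365]
plate top (array([ 0.55183219, -0.20155823]), np.float64(0.001036920386507479))
plate scene (array([ 0.72563046, -0.068641  ]), np.float64(0.0017515454103354984))
cake top widest (array([ 0.57503523, -0.20600177]), np.float64(0.0011326006697032645))
[149 159 163] [145 160 158] [130 155 163] [115 138 148]
redA [ 0.647 -0.104  0.03 ]
redB [ 0.6   -0.319  0.03 ]
redC [ 0.427 -0.21   0.03 ]
cup [ 0.498 -0.438  0.03 ]
jar [0.573 0.007 0.03 ]
roll [0.434 0.041 0.03 ]
card [ 0.698 -0.026  0.03 ]
```

Run:
```python
from h import *
T=lambda l:np.array(l)/4+[345-.4,165-.4]
S=lambda l:(np.array(l)-[400,0])*[90/400,80/360]+[220-.4,220-.4]
print("tip",tri(T([222,137]),S([613,118])))
ps=S([[510,150],[520,115],[545,85],[580,73],[612,70],[650,78],[680,100],[692,125],[515,190],[545,225]])
print("plate scene",circ(plane("scene",ps,.06),.05))
s=r.observe();from scipy.spatial.transform import Rotation as R
print(R.from_quat(s["tcp_rot"]).as_matrix().round(3))
```

```text
tip [ 0.57474418 -0.2048194   0.12060082]
plate scene (array([ 0.55286505, -0.20085817]), np.float64(0.0008102719321512603))
[[-0.941  0.339 -0.   ]
 [ 0.339  0.941 -0.001]
 [ 0.    -0.001 -1.   ]]
```

The corrected fits agree across the two views:

| Item | Position (x, y) | Note |
|---|---|---|
| Plate centre | about (0.552, -0.201) | both views |
| Cupcake | about (0.575, -0.205) | tip at z 0.121, upright |

It needs a push of about 23 mm along (-0.98, 0.18), so I'll approach from the far side with the fingers shut, staying high on the way.

play_rows --increments '[{"dx":-0.04,"dy":-0.03,"fingers":0},{"dx":-0.12,"dy":-0.1,"fingers":0},{"dx":-0.21,"dy":-0.175,"fingers":0},{"dx":-0.3,"dy":-0.25,"fingers":0},{"dx":-0.39,"dy":-0.325,"fingers":0},{"dx":-0.48,"dy":-0.4,"fingers":0},{"dx":-0.57,"dy":-0.475,"fingers":0},{"dx":-0.66,"dy":-0.55,"fingers":0},{"dx":-0.75,"dy":-0.625,"fingers":0}]'

```text
invalid input at $.increments[0]: expected keys dx, dy, dz, ax, ay, az, fingers
```

play_rows --increments '[{"dx":-0.09,"dy":-0.075,"fingers":0},{"dx":-0.18,"dy":-0.15,"fingers":0},{"dx":-0.27,"dy":-0.225,"fingers":0},{"dx":-0.36,"dy":-0.3,"fingers":0},{"dx":-0.45,"dy":-0.375,"fingers":0},{"dx":-0.54,"dy":-0.45,"fingers":0},{"dx":-0.63,"dy":-0.525,"fingers":0},{"dx":-0.72,"dy":-0.6,"fingers":0},{"dx":-0.75,"dy":-0.625,"fingers":0}]'

```text
invalid input at $.increments[0]: expected keys dx, dy, dz, ax, ay, az, fingers
```

play_rows --increments '[{"dx":-0.09,"dy":-0.075,"az":-0.05,"fingers":0},{"dx":-0.18,"dy":-0.15,"az":-0.1,"fingers":0},{"dx":-0.27,"dy":-0.225,"az":-0.15,"fingers":0},{"dx":-0.36,"dy":-0.3,"az":-0.2,"fingers":0},{"dx":-0.45,"dy":-0.375,"az":-0.2,"fingers":0},{"dx":-0.54,"dy":-0.45,"az":-0.2,"fingers":0},{"dx":-0.63,"dy":-0.525,"az":-0.2,"fingers":0},{"dx":-0.7,"dy":-0.58,"az":-0.2,"fingers":0},{"dx":-0.75,"dy":-0.625,"az":-0.2,"fingers":0},{"dx":-0.75,"dy":-0.625,"az":-0.2,"fingers":0},{"dx":-0.75,"dy":-0.625,"az":-0.2,"fingers":0}]'

```text
invalid input at $.increments[0]: expected keys dx, dy, dz, ax, ay, az, fingers
```

Run:
```python
from h import *
from scipy.spatial.transform import Rotation as R
for n in("scene","top"): cv2.imwrite(f"pics/{n}1.png",camera(n)[:,:,::-1])
s=r.observe();print(s["t"],s["tcp_pos"],s["width"],s["contact_force"]);print(R.from_quat(s["tcp_rot"]).as_matrix().round(3))
```

```text
0.2 [0.19483771 0.54079012 0.20270412] 0.9999461916240349 [ 0.01535244 -1.09190674  0.44233182]
[[-0.941  0.339 -0.   ]
 [ 0.339  0.941 -0.001]
 [ 0.    -0.001 -1.   ]]
```

View pics/scene1.png

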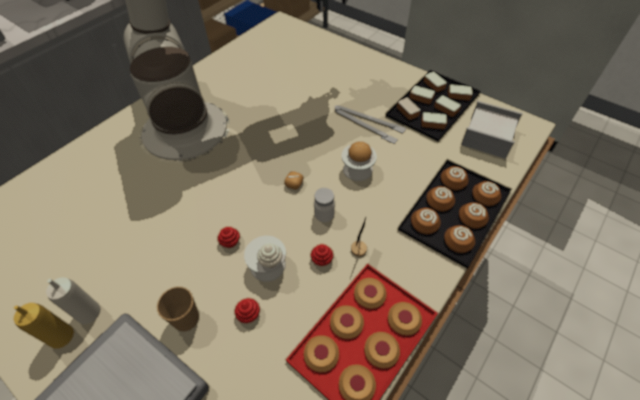

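View pics/top1.png

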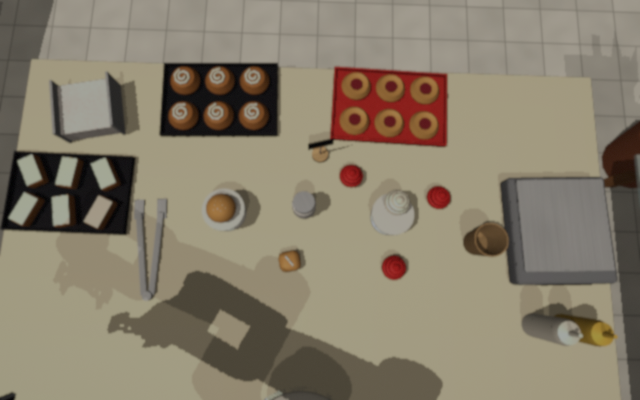

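The calls were refused because every row needs all seven keys, so nothing moved. The arm isn't drawn in the pictures, only its shadow. I'll resend the moves with full rows.

play_rows --increments '[{"dx":-0.04,"dy":-0.03,"dz":0,"ax":0,"ay":0,"az":0,"fingers":0},{"dx":-0.12,"dy":-0.1,"dz":0,"ax":0,"ay":0,"az":0,"fingers":0},{"dx":-0.21,"dy":-0.175,"dz":0,"ax":0,"ay":0,"az":0,"fingers":0},{"dx":-0.3,"dy":-0.25,"dz":0,"ax":0,"ay":0,"az":0,"fingers":0},{"dx":-0.39,"dy":-0.325,"dz":0,"ax":0,"ay":0,"az":0,"fingers":0},{"dx":-0.48,"dy":-0.4,"dz":0,"ax":0,"ay":0,"az":0,"fingers":0},{"dx":-0.57,"dy":-0.475,"dz":0,"ax":0,"ay":0,"az":0,"fingers":0},{"dx":-0.66,"dy":-0.55,"dz":0,"ax":0,"ay":0,"az":0,"fingers":0},{"dx":-0.75,"dy":-0.625,"dz":0,"ax":0,"ay":0,"az":0,"fingers":0}]'

```text
t: 0.95
tcp_pos: [0.3434, 0.2861, 0.2031]
tcp_rot: [0.172, 0.985, 0.0, 0.0]
contact_force: [0.3, 0.8, 0.6]
width: -0.003
```

play_rows --increments '[{"dx":-0.09,"dy":-0.075,"dz":0,"ax":0,"ay":0,"az":0,"fingers":0},{"dx":-0.18,"dy":-0.15,"dz":0,"ax":0,"ay":0,"az":0,"fingers":0},{"dx":-0.27,"dy":-0.225,"dz":0,"ax":0,"ay":0,"az":0,"fingers":0},{"dx":-0.36,"dy":-0.3,"dz":0,"ax":0,"ay":0,"az":0,"fingers":0},{"dx":-0.45,"dy":-0.375,"dz":0,"ax":0,"ay":0,"az":0,"fingers":0},{"dx":-0.54,"dy":-0.45,"dz":0,"ax":0,"ay":0,"az":0,"fingers":0},{"dx":-0.63,"dy":-0.525,"dz":0,"ax":0,"ay":0,"az":0,"fingers":0},{"dx":-0.72,"dy":-0.6,"dz":0,"ax":0,"ay":0,"az":0,"fingers":0},{"dx":-0.75,"dy":-0.625,"dz":0,"ax":0,"ay":0,"az":0,"fingers":0}]'

```text
t: 1.7
tcp_pos: [0.4923, 0.0315, 0.2027]
tcp_rot: [0.173, 0.985, -0.001, -0.0]
contact_force: [0.3, 0.1, -0.2]
width: -0.002
```

play_rows --increments '[{"dx":-0.09,"dy":-0.075,"dz":0,"ax":0,"ay":0,"az":-0.05,"fingers":0},{"dx":-0.18,"dy":-0.15,"dz":0,"ax":0,"ay":0,"az":-0.1,"fingers":0},{"dx":-0.27,"dy":-0.225,"dz":0,"ax":0,"ay":0,"az":-0.15,"fingers":0},{"dx":-0.36,"dy":-0.3,"dz":0,"ax":0,"ay":0,"az":-0.2,"fingers":0},{"dx":-0.45,"dy":-0.375,"dz":0,"ax":0,"ay":0,"az":-0.2,"fingers":0},{"dx":-0.54,"dy":-0.45,"dz":0,"ax":0,"ay":0,"az":-0.2,"fingers":0},{"dx":-0.63,"dy":-0.525,"dz":0,"ax":0,"ay":0,"az":-0.2,"fingers":0},{"dx":-0.7,"dy":-0.58,"dz":0,"ax":0,"ay":0,"az":-0.2,"fingers":0},{"dx":-0.75,"dy":-0.625,"dz":0,"ax":0,"ay":0,"az":-0.2,"fingers":0},{"dx":-0.75,"dy":-0.625,"dz":0,"ax":0,"ay":0,"az":-0.2,"fingers":0},{"dx":-0.75,"dy":-0.625,"dz":0,"ax":0,"ay":0,"az":-0.2,"fingers":0}]'

```text
t: 2.62
tcp_pos: [0.6389, -0.218, 0.2023]
tcp_rot: [0.095, 0.995, 0.0, -0.001]
contact_force: [-0.2, 0.9, 0.9]
width: -0.006
```

Run:
```python
from h import *
from scipy.spatial.transform import Rotation as R
s=r.observe();print(s["t"],s["tcp_pos"],s["width"],s["contact_force"]);M=R.from_quat(s["tcp_rot"]).as_matrix();print(M.round(3))
C=np.array([.5748,-.2054,.068]);P=np.array([.5523,-.2012,.068]);u=(P-C)/np.linalg.norm(P-C)
print(u,"start tool shift mm",M.T@(C-u*.056-s["tcp_pos"])*1000)
```

```text
2.6167 [ 0.63887727 -0.21795726  0.20226841] -0.006016792136985739 [-0.18791289  0.94997698  0.94249311]
[[-0.982  0.189 -0.001]
 [ 0.189  0.982  0.001]
 [ 0.001  0.    -1.   ]]
[-0.98302025  0.18349711  0.        ] start tool shift mm [  9.11084428   0.50062067 134.2812707 ]
```

play_rows --increments '[{"dx":0,"dy":0,"dz":0.05,"ax":0,"ay":0,"az":0,"fingers":0},{"dx":0,"dy":0,"dz":0.14,"ax":0,"ay":0,"az":0,"fingers":0},{"dx":0,"dy":0,"dz":0.23,"ax":0,"ay":0,"az":0,"fingers":0},{"dx":0,"dy":0,"dz":0.32,"ax":0,"ay":0,"az":0,"fingers":0},{"dx":0,"dy":0,"dz":0.4,"ax":0,"ay":0,"az":0,"fingers":0},{"dx":0,"dy":0,"dz":0.445,"ax":0,"ay":0,"az":0,"fingers":0},{"dx":0.02,"dy":0,"dz":0.445,"ax":0,"ay":0,"az":0,"fingers":0},{"dx":0.04,"dy":0,"dz":0.445,"ax":0,"ay":0,"az":0,"fingers":0},{"dx":0.05,"dy":0,"dz":0.445,"ax":0,"ay":0,"az":0,"fingers":0},{"dx":0.05,"dy":0,"dz":0.445,"ax":0,"ay":0,"az":0,"fingers":0}]'

```text
t: 3.45
tcp_pos: [0.6245, -0.2144, 0.0718]
tcp_rot: [0.094, 0.996, -0.001, 0.001]
contact_force: [-0.1, -0.7, 0.5]
width: 0.001
```

play_rows --increments '[{"dx":0.01,"dy":0,"dz":0.01,"ax":0,"ay":0,"az":0,"fingers":0},{"dx":0.015,"dy":0,"dz":0.01,"ax":0,"ay":0,"az":0,"fingers":0},{"dx":0.02,"dy":0,"dz":0.01,"ax":0,"ay":0,"az":0,"fingers":0},{"dx":0.025,"dy":0,"dz":0.01,"ax":0,"ay":0,"az":0,"fingers":0},{"dx":0.03,"dy":0,"dz":0.01,"ax":0,"ay":0,"az":0,"fingers":0},{"dx":0.034,"dy":0,"dz":0.01,"ax":0,"ay":0,"az":0,"fingers":0},{"dx":0.038,"dy":0,"dz":0.01,"ax":0,"ay":0,"az":0,"fingers":0},{"dx":0.042,"dy":0,"dz":0.01,"ax":0,"ay":0,"az":0,"fingers":0},{"dx":0.046,"dy":0,"dz":0.01,"ax":0,"ay":0,"az":0,"fingers":0},{"dx":0.05,"dy":0,"dz":0.01,"ax":0,"ay":0,"az":0,"fingers":0},{"dx":0.054,"dy":0,"dz":0.01,"ax":0,"ay":0,"az":0,"fingers":0},{"dx":0.058,"dy":0,"dz":0.01,"ax":0,"ay":0,"az":0,"fingers":0},{"dx":0.062,"dy":0,"dz":0.01,"ax":0,"ay":0,"az":0,"fingers":0},{"dx":0.066,"dy":0,"dz":0.01,"ax":0,"ay":0,"az":0,"fingers":0},{"dx":0.066,"dy":0,"dz":0.01,"ax":0,"ay":0,"az":0,"fingers":0}]'

```text
t: 4.7
tcp_pos: [0.6049, -0.2105, 0.0666]
tcp_rot: [0.094, 0.996, -0.0, -0.0]
contact_force: [-0.2, -0.5, 0.5]
width: -0.002
```

```bash
cat > look.py <<'E'
from h import *
import sys
k=sys.argv[1];I={}
for n in("scene","top"):
    I[n]=camera(n)[:,:,::-1].copy(); cv2.imwrite(f"pics/{n}{k}.png",I[n])
a=cv2.resize(I["top"][165:255,345:445],(400,360),interpolation=cv2.INTER_CUBIC); b=cv2.resize(I["scene"][220:300,220:310],(400,360),interpolation=cv2.INTER_CUBIC)
cv2.imwrite(f"pics/crop{k}.png",np.hstack([a,b]))
s=r.observe();print(s["t"],s["tcp_pos"],s["contact_force"])
E
python3 look.py 2
```

```text
4.8 [ 0.60504286 -0.2105294   0.06662843] [-0.55401998  0.17477916  0.14797799]
```

View pics/crop2.png

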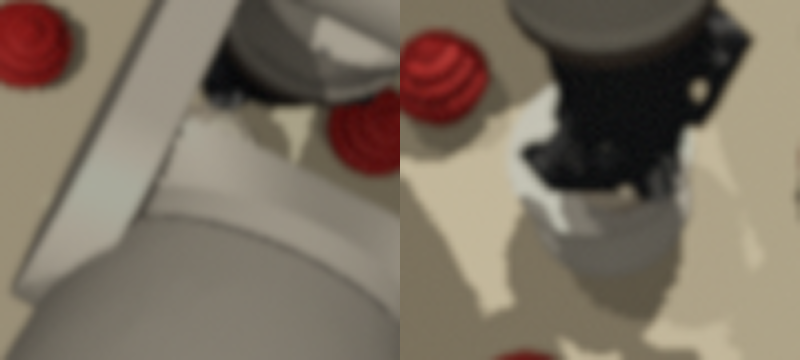

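The arm now blocks both views of the cupcake. I'll push a bit further, stopping short of the full distance, then back off, lift and look.

play_rows --increments '[{"dx":0.004,"dy":0,"dz":0,"ax":0,"ay":0,"az":0,"fingers":0},{"dx":0.008,"dy":0,"dz":0,"ax":0,"ay":0,"az":0,"fingers":0},{"dx":0.012,"dy":0,"dz":0,"ax":0,"ay":0,"az":0,"fingers":0},{"dx":0.016,"dy":0,"dz":0,"ax":0,"ay":0,"az":0,"fingers":0},{"dx":0.02,"dy":0,"dz":0,"ax":0,"ay":0,"az":0,"fingers":0},{"dx":0.024,"dy":0,"dz":0,"ax":0,"ay":0,"az":0,"fingers":0},{"dx":0.027,"dy":0,"dz":0,"ax":0,"ay":0,"az":0,"fingers":0},{"dx":0.03,"dy":0,"dz":0,"ax":0,"ay":0,"az":0,"fingers":0},{"dx":0.03,"dy":0,"dz":0,"ax":0,"ay":0,"az":0,"fingers":0}]'

```text
t: 5.55
tcp_pos: [0.5961, -0.2088, 0.0667]
tcp_rot: [0.094, 0.996, -0.0, -0.0]
contact_force: [-0.2, -0.4, 0.4]
width: 0.003
```

play_rows --increments '[{"dx":-0.02,"dy":0,"dz":0,"ax":0,"ay":0,"az":0,"fingers":0},{"dx":-0.06,"dy":0,"dz":0,"ax":0,"ay":0,"az":0,"fingers":0},{"dx":-0.1,"dy":0,"dz":0,"ax":0,"ay":0,"az":0,"fingers":0},{"dx":-0.12,"dy":0,"dz":-0.08,"ax":0,"ay":0,"az":0,"fingers":0},{"dx":-0.12,"dy":0,"dz":-0.2,"ax":0,"ay":0,"az":0,"fingers":0},{"dx":-0.12,"dy":0,"dz":-0.32,"ax":0,"ay":0,"az":0,"fingers":0},{"dx":-0.12,"dy":0,"dz":-0.45,"ax":0,"ay":0,"az":0,"fingers":0},{"dx":-0.12,"dy":0.12,"dz":-0.45,"ax":0,"ay":0,"az":0,"fingers":0},{"dx":-0.12,"dy":0.24,"dz":-0.45,"ax":0,"ay":0,"az":0,"fingers":0},{"dx":-0.12,"dy":0.36,"dz":-0.45,"ax":0,"ay":0,"az":0,"fingers":0},{"dx":-0.12,"dy":0.48,"dz":-0.45,"ax":0,"ay":0,"az":0,"fingers":0},{"dx":-0.12,"dy":0.6,"dz":-0.45,"ax":0,"ay":0,"az":0,"fingers":0},{"dx":-0.12,"dy":0.72,"dz":-0.45,"ax":0,"ay":0,"az":0,"fingers":0},{"dx":-0.12,"dy":0.84,"dz":-0.45,"ax":0,"ay":0,"az":0,"fingers":0},{"dx":-0.12,"dy":0.96,"dz":-0.45,"ax":0,"ay":0,"az":0,"fingers":0},{"dx":-0.12,"dy":0.96,"dz":-0.45,"ax":0,"ay":0,"az":0,"fingers":0}]'

```text
t: 6.88
tcp_pos: [0.6863, 0.0735, 0.2012]
tcp_rot: [0.092, 0.996, 0.001, -0.0]
contact_force: [-0.5, -0.4, -0.2]
width: 0.003
```

```bash
python3 look.py 3
```

```text
6.9833 [0.68592321 0.06879581 0.20119609] [ 0.49318904 -0.31454989  0.23308163]
```

View pics/crop3.png

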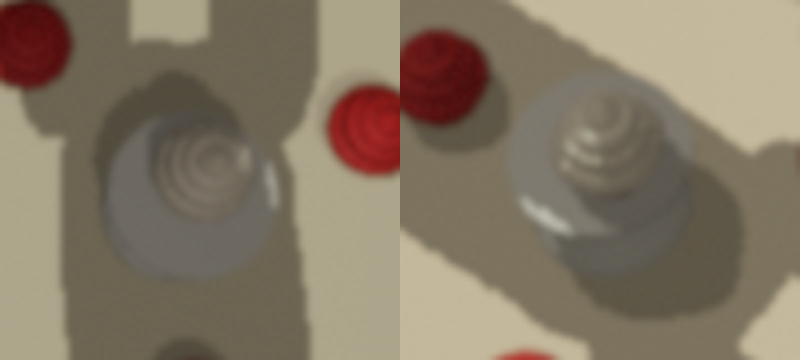

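View pics/scene3.png

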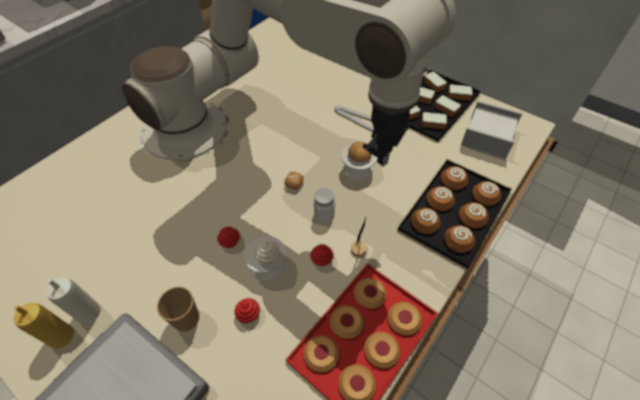

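The cupcake moved and is still upright. Its tip is now at crop pixels (217,158) in the top view and (604,106) in the scene view, and the stand looks unmoved.

```bash
cat > m.py <<'E'
from h import *
T=lambda l:np.array(l)/4+[345-.4,165-.4]
S=lambda l:(np.array(l)-[400,0])*[90/400,80/360]+[220-.4,220-.4]
E
python3 - <<'E'
from m import *
print("tip",tri(T([217,158]),S([604,106])))
print("tip planes",plane("top",T([217,158]),.1215),plane("scene",S([604,104]),.1215))
print("scene silh",circ(plane("scene",S([[553,150],[560,172],[575,187],[600,196],[630,193],[655,175],[664,145]]),.0815),.03))
print("top silh",circ(plane("top",T([[153,165],[160,195],[180,213],[208,220],[235,210],[250,185]]),.0815),.03))
print("plate top",circ(plane("top",T([[107,190],[112,170],[130,138],[150,120],[276,195],[272,220],[258,250],[235,270],[106,215]]),.06),.05))
a=cv2.imread("pics/crop3.png")
a=cv2.convertScaleAbs(a,alpha=1.6);cv2.imwrite("pics/crop3b.png",a)
E
```

```text
tip [ 0.56407124 -0.2019667   0.1172564 ]
tip planes [[ 0.56272234 -0.20166827  0.1215    ]] [[ 0.56597833 -0.20202481  0.1215    ]]
scene silh (array([ 0.56552627, -0.20342644]), np.float64(0.000570001793715965))
top silh (array([ 0.56395723, -0.20271855]), np.float64(0.0004866043010896051))
plate top (array([ 0.55079989, -0.20008032]), np.float64(0.0006666610941748844))
```

View pics/crop3b.png

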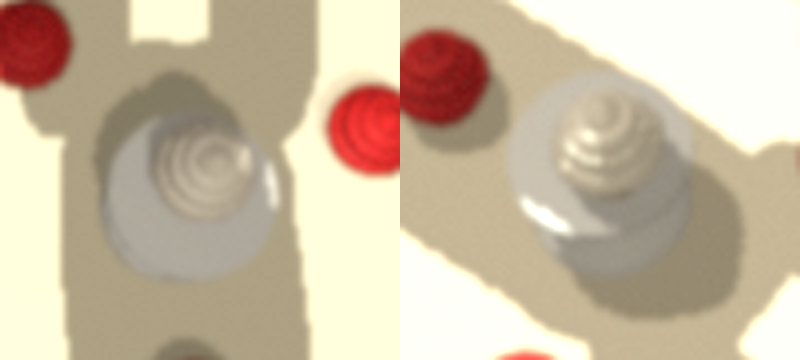

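The cupcake is about 12.5 mm from centre along the same line. I'll retrace the path and push about 13 mm past the last stop.

play_rows --increments '[{"dx":0,"dy":-0.06,"dz":0,"ax":0,"ay":0,"az":0,"fingers":0},{"dx":0,"dy":-0.18,"dz":0,"ax":0,"ay":0,"az":0,"fingers":0},{"dx":0,"dy":-0.3,"dz":0,"ax":0,"ay":0,"az":0,"fingers":0},{"dx":0,"dy":-0.42,"dz":0,"ax":0,"ay":0,"az":0,"fingers":0},{"dx":0,"dy":-0.54,"dz":0,"ax":0,"ay":0,"az":0,"fingers":0},{"dx":0,"dy":-0.66,"dz":0,"ax":0,"ay":0,"az":0,"fingers":0},{"dx":0,"dy":-0.78,"dz":0,"ax":0,"ay":0,"az":0,"fingers":0},{"dx":0,"dy":-0.9,"dz":0,"ax":0,"ay":0,"az":0,"fingers":0},{"dx":0,"dy":-0.96,"dz":0,"ax":0,"ay":0,"az":0,"fingers":0},{"dx":0,"dy":-0.96,"dz":0.1,"ax":0,"ay":0,"az":0,"fingers":0},{"dx":0,"dy":-0.96,"dz":0.2,"ax":0,"ay":0,"az":0,"fingers":0},{"dx":0,"dy":-0.96,"dz":0.3,"ax":0,"ay":0,"az":0,"fingers":0},{"dx":0,"dy":-0.96,"dz":0.4,"ax":0,"ay":0,"az":0,"fingers":0},{"dx":0,"dy":-0.96,"dz":0.445,"ax":0,"ay":0,"az":0,"fingers":0},{"dx":0.02,"dy":-0.96,"dz":0.45,"ax":0,"ay":0,"az":0,"fingers":0},{"dx":0.05,"dy":-0.96,"dz":0.45,"ax":0,"ay":0,"az":0,"fingers":0},{"dx":0.075,"dy":-0.96,"dz":0.45,"ax":0,"ay":0,"az":0,"fingers":0},{"dx":0.09,"dy":-0.96,"dz":0.45,"ax":0,"ay":0,"az":0,"fingers":0},{"dx":0.095,"dy":-0.96,"dz":0.45,"ax":0,"ay":0,"az":0,"fingers":0}]'

```text
t: 8.57
tcp_pos: [0.6034, -0.2105, 0.0686]
tcp_rot: [0.094, 0.996, -0.001, 0.001]
contact_force: [0.4, -0.6, 0.4]
width: 0.003
```

play_rows --increments '[{"dx":0.005,"dy":0,"dz":0,"ax":0,"ay":0,"az":0,"fingers":0},{"dx":0.01,"dy":0,"dz":0,"ax":0,"ay":0,"az":0,"fingers":0},{"dx":0.015,"dy":0,"dz":0,"ax":0,"ay":0,"az":0,"fingers":0},{"dx":0.019,"dy":0,"dz":0,"ax":0,"ay":0,"az":0,"fingers":0},{"dx":0.023,"dy":0,"dz":0,"ax":0,"ay":0,"az":0,"fingers":0},{"dx":0.027,"dy":0,"dz":0,"ax":0,"ay":0,"az":0,"fingers":0},{"dx":0.031,"dy":0,"dz":0,"ax":0,"ay":0,"az":0,"fingers":0},{"dx":0.035,"dy":0,"dz":0,"ax":0,"ay":0,"az":0,"fingers":0},{"dx":0.039,"dy":0,"dz":0,"ax":0,"ay":0,"az":0,"fingers":0},{"dx":0.043,"dy":0,"dz":0,"ax":0,"ay":0,"az":0,"fingers":0},{"dx":0.047,"dy":0,"dz":0,"ax":0,"ay":0,"az":0,"fingers":0},{"dx":0.051,"dy":0,"dz":0,"ax":0,"ay":0,"az":0,"fingers":0},{"dx":0.055,"dy":0,"dz":0,"ax":0,"ay":0,"az":0,"fingers":0},{"dx":0.059,"dy":0,"dz":0,"ax":0,"ay":0,"az":0,"fingers":0},{"dx":0.063,"dy":0,"dz":0,"ax":0,"ay":0,"az":0,"fingers":0},{"dx":0.066,"dy":0,"dz":0,"ax":0,"ay":0,"az":0,"fingers":0},{"dx":0.067,"dy":0,"dz":0,"ax":0,"ay":0,"az":0,"fingers":0},{"dx":0.067,"dy":0,"dz":0,"ax":0,"ay":0,"az":0,"fingers":0}]'

```text
t: 10.07
tcp_pos: [0.5838, -0.2065, 0.0666]
tcp_rot: [0.094, 0.996, -0.0, -0.0]
contact_force: [-0.3, -0.8, -0.3]
width: -0.001
```

play_rows --increments '[{"dx":-0.02,"dy":0,"dz":0,"ax":0,"ay":0,"az":0,"fingers":0},{"dx":-0.06,"dy":0,"dz":0,"ax":0,"ay":0,"az":0,"fingers":0},{"dx":-0.12,"dy":0,"dz":0,"ax":0,"ay":0,"az":0,"fingers":0},{"dx":-0.16,"dy":0,"dz":-0.08,"ax":0,"ay":0,"az":0,"fingers":0},{"dx":-0.16,"dy":0,"dz":-0.2,"ax":0,"ay":0,"az":0,"fingers":0},{"dx":-0.16,"dy":0,"dz":-0.32,"ax":0,"ay":0,"az":0,"fingers":0},{"dx":-0.16,"dy":0,"dz":-0.45,"ax":0,"ay":0,"az":0,"fingers":0},{"dx":-0.16,"dy":0.12,"dz":-0.45,"ax":0,"ay":0,"az":0,"fingers":0},{"dx":-0.16,"dy":0.24,"dz":-0.45,"ax":0,"ay":0,"az":0,"fingers":0},{"dx":-0.16,"dy":0.36,"dz":-0.45,"ax":0,"ay":0,"az":0,"fingers":0},{"dx":-0.16,"dy":0.48,"dz":-0.45,"ax":0,"ay":0,"az":0,"fingers":0},{"dx":-0.16,"dy":0.6,"dz":-0.45,"ax":0,"ay":0,"az":0,"fingers":0},{"dx":-0.16,"dy":0.72,"dz":-0.45,"ax":0,"ay":0,"az":0,"fingers":0},{"dx":-0.16,"dy":0.84,"dz":-0.45,"ax":0,"ay":0,"az":0,"fingers":0},{"dx":-0.16,"dy":1,"dz":-0.45,"ax":0,"ay":0,"az":0,"fingers":0},{"dx":-0.16,"dy":1,"dz":-0.45,"ax":0,"ay":0,"az":0,"fingers":0}]'

```text
t: 11.4
tcp_pos: [0.6879, 0.0853, 0.2012]
tcp_rot: [0.092, 0.996, 0.001, -0.0]
contact_force: [0.2, -0.8, 0.5]
width: 0.001
```

play_rows --increments '[{"dx":0,"dy":0.12,"dz":0,"ax":0,"ay":0,"az":0,"fingers":0},{"dx":0,"dy":0.24,"dz":0,"ax":0,"ay":0,"az":0,"fingers":0},{"dx":0,"dy":0.36,"dz":0,"ax":0,"ay":0,"az":0,"fingers":0},{"dx":0,"dy":0.48,"dz":0,"ax":0,"ay":0,"az":0,"fingers":0},{"dx":0,"dy":0.6,"dz":0,"ax":0,"ay":0,"az":0,"fingers":0},{"dx":0,"dy":0.6,"dz":0,"ax":0,"ay":0,"az":0,"fingers":0}]'

```text
t: 11.9
tcp_pos: [0.721, 0.2625, 0.2002]
tcp_rot: [0.092, 0.996, 0.001, -0.001]
contact_force: [0.5, -0.6, -1.0]
width: 0.005
```

```bash
python3 look.py 4
```

```text
12.0 [0.72110994 0.25757881 0.20055964] [ 0.4124541  -0.13710162 -0.75764952]
```

View pics/crop4.png

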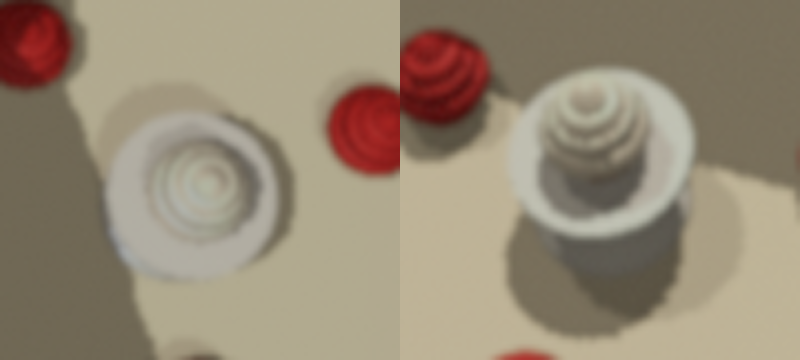

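View pics/top4.png

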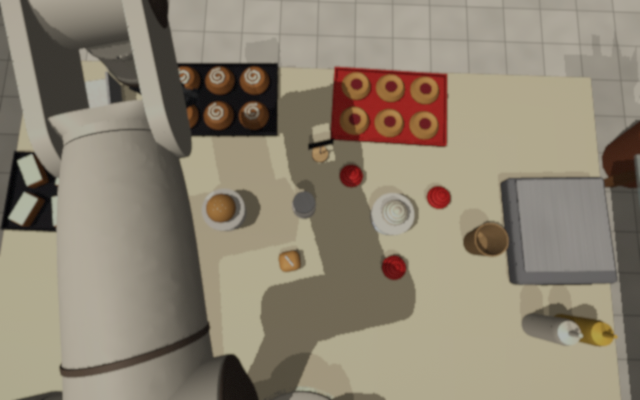

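Run:
```python
from m import *
print("tip",tri(T([211,180]),S([588,95])))
print("tip planes",plane("top",T([211,180]),.1215),plane("scene",S([588,96]),.1215))
print("scene silh",circ(plane("scene",S([[537,130],[541,155],[560,175],[595,182],[625,172],[645,150],[650,120]]),.0815),.03))
print("top silh",circ(plane("top",T([[147,185],[152,210],[170,232],[198,243],[225,235],[243,215],[248,185],[235,155],[170,148]]),.0815),.03))
print("plate top",circ(plane("top",T([[106,190],[112,165],[130,135],[150,120],[190,110],[277,195],[272,220],[258,250],[235,270],[230,120],[262,148]]),.06),.05))
print("plate scene",circ(plane("scene",S([[510,150],[520,115],[545,85],[580,71],[612,68],[650,78],[680,100],[692,125],[515,190],[545,225],[590,238],[650,222],[680,190],[693,155]]),.06),.05))
```

```text
tip [ 0.55169419 -0.20010967  0.11323731]
tip planes [[ 0.55029134 -0.19825991  0.1215    ]] [[ 0.55629952 -0.20357653  0.1215    ]]
scene silh (array([ 0.5530931 , -0.20284669]), np.float64(0.00014315986269240844))
top silh (array([ 0.55088331, -0.199779  ]), np.float64(0.0005459743438962386))
plate top (array([ 0.55248722, -0.20080171]), np.float64(0.00042609029496027166))
plate scene (array([ 0.55309329, -0.20079135]), np.float64(0.0010121419752259265))
```

The cupcake stands upright, centred to within about 2 mm. The stand hasn't moved, and the bun (221,208), jar, roll, card holder and red look-alikes are at the same pixels as at the start. I'm handing in.

```bash
python3 -c "
from station import r
print(r.observe()['t'],r.hand_in())"
```

```text
the job is handed in; nothing more can be done
12.0 None
```

The cupcake now stands upright in the middle of its plate. I moved it with two slow pushes low on its side with the fingers shut, about 10 mm and then 13 mm, and handed in at 12.0 s with the arm well clear.

- **Centring:** the cupcake's outline gives (0.551, -0.200) from the top view and (0.553, -0.203) from the scene view. The plate's centre measures about (0.553, -0.201), so it is off by 1–2 mm, about as fine as the calibration allows.
- **Stand:** its measured position matches the start to about 1 mm.
- **Other items:** the bun, jar, roll, card holder, cup and red look-alikes are where they were. The arm hid the tongs in the last top view, so I didn't recheck them; the gripper never came down near them.
- **Disagreement:** the last two-view reading of the cupcake's tip height was 0.113 m against an expected 0.122 m. I put this down to hand-picked pixels, because both views show it upright.
- **Refused calls:** my first three move calls were rejected for missing keys and moved nothing.

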